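# Drive a stuck plug out of a pipe stub with a drift

## Robot

A 6-joint arm with a two-finger parallel gripper is mounted at the origin on the work surface; the furniture and walls round the work are solid. World frame = base frame: x ahead of the robot, y to its left, z up, the work surface at z = 0. Lengths are in m, angles in rad, forces in N, time in s.
With the tool pointing down it reaches from about 0.325 to 0.775 m from the base axis. Payload 5.5 kg.
Tool frame: the origin (TCP) lies between the finger pads; the fingertips stand 8 mm ahead of it and the grasp point (between the pads) lies 11 mm behind it (tcp_to_tips is the distance from the TCP to the fingertips, in m); z points along the fingers, y is the line along which they close (so a half turn about z gives the same grasp; the last joint's range is limited). The gripper opens to 88 mm and grips with 3 to 60 N. Pads are 20 mm wide; open, the fingers measure 115 mm over their backs; the gripper's body (75 mm by 178 mm) begins 61 mm behind the grasp point.
Start: joints at [1.186, 0.091, 1.231, -0, 1.82, -0.057], TCP at [0.193, 0.568, 0.231] pointing down, gripper open.
Joint ranges: [-2.87, 2.87], [-0.86, 2.18], [0.17, 2.46], [-1.51, 4.65], [0.06, 2.69], [-2.65, 2.65]. Speed limits (rad/s): [2.57, 2.57, 3.01, 3.14, 3.14, 3.14].

## Interface

Orientations are given as a unit quaternion [w, x, y, z].
In Python, from bench import * gives the robot as it stands. Calls block until the motion is done:
- move_to(position, orientation): joint-space move of the TCP to a pose.
- move_l(position, speed=0.15, orientation=None): straight line of the TCP; orientation=None keeps the orientation; speed is the mean speed in m/s.
- movej(angles): joint-space move.
- gripper_open() and close(): open the fingers fully, or close them until they stop; the grip force is fixed at half the most.
- hold(seconds).
- inverse_kinematics(position, orientation): joint angles nearest the present ones, or None.
- state(): the state.
- get_image(name): name is "side" or "top"; returns a dict with "frame" (400x640x3 uint8, blue, green, red), "depth" (400x640 float32, m along the optical axis (not along the pixel's ray), 0 where there is no reading), "camera_matrix" (3x3 intrinsics, pixels), "view" (4x4, takes a point from world to camera coordinates). Camera axes: x right, y up, looking along -z (the intrinsics and any distortion apply to the point x, -y, -z); pixel columns grow to the right and rows downward; lengths in m; the calibration is good to about 2 mm. A picture is of the moment at which its call begins.
A pose or a line that the arm cannot do raises IKError and nothing moves.
- job_done(): hands the job in; it is judged then, once.
The state is a dict: "time": time; "joint_pos": joint angles; "dq": joint speeds; "joint_torque": joint torques, N m; "ee_pos": TCP position; "ee_rot": TCP orientation; "ft_force": force on the tool from outside, world axes, zero at the start; "moment": the same for the moment, N m; "finger_gap": finger opening in m; "finger_force": force on a finger pad.
Only numpy, scipy, OpenCV 4.12 (cv2) and the standard library are available. Lean on these libraries where they do the work, as an engineer would, in place of code of your own. Each camera call takes 0.05 s, during which the arm holds its last target. There are 200 camera calls.

## Task

A plug is stuck in the pipe stub on the press-out stand. Take the red-handled drift from its wooden holder, feel for the off-centre hole in the aluminium guide cap without pressing hard (never more than 25 N on the stand or the plug), push the drift through until its shoulder sits firmly on the cap and the plug has dropped into the dish below, then put the drift back in its holder. Leave everything else where it stands.

Things in the scene. Friction and masses are not known exactly. Their poses are not given: they have to be found in the camera images.
- stand: Press-out stand, fixed; origin at the centre of the underside, z up. Base plate 120x170x8 mm (x, y, z), two blue posts at y = +-73 mm and a bridge up to z = 106 mm. In the middle a vertical steel pipe stub, bore 30 mm, z = 60 to 120 mm, open below, with a aluminium guide cap on top and a plug stuck inside.
- cap_top (a point): Centre (pipe axis) of the flat top of the square aluminium cap 44x44x8 mm, 128 mm above the stand's underside. A round hole, 13.5 mm diameter with a 1 mm chamfer, goes down through the cap; its centre lies 5 mm off this point in a direction that differs every time and is not reported. The cap does not turn; it lies on a rubber gasket that gives about 1 mm per 7 N.
- pipe_exit (a point): Centre of the pipe's open lower end, 60 mm above the stand's underside. Above it four spring shoes in the bore, 3 to 21 mm over this point, grip the plug: pushing it down takes about 6 to 16 N until its top passes the shoes' lower edges, then it falls into the dish.
- plug: Orange plastic plug, 28 mm diameter, 22 mm high, stuck upright in the pipe; origin at the centre of its underside, z up along its axis.
- plug_center (a point): Centre of the plug's volume, 11 mm above its underside.
- drift: Drift (push rod), 124 mm long, about 200 g, upright in its holder; origin at the centre of the tip (lower end), z along the rod to the handle. Steel shank 11 mm diameter, z = 0 to 72 mm, 1 mm chamfer at the tip; shoulder disc 30 mm diameter, z = 72 to 78 mm; red square handle 20x20 mm, z = 78 to 124 mm, flats facing its x and y axes.
- drift_tip (a point): Tip of the drift, the centre of the lower end (same point as the drift's origin).
- holder: Wooden holder block 70x70x80 mm, fixed; origin at the centre of its underside, z up. In its top at z = 80 mm a centred vertical hole 19 mm in diameter and 76 mm deep, where the drift stands with its shoulder on the block.
- dish: Loose round metal parts dish, 119 mm diameter, 22 mm high, on the stand's base plate under the pipe; origin at the centre of its underside.
- tape_roll: Cream roll of masking tape lying flat, 112 mm diameter, 30 mm high, bystander; origin at the centre of its underside.
- hardener: Small brown dropper bottle with black top, standing, 33 mm diameter, 102 mm high, bystander; origin at the centre of its underside.
- tape_measure: Black and yellow tape measure standing on the bench, 34x76x60 mm, bystander; origin under its centre.
Not all that is in view belongs to the job. Several things have the shape of the holder; the one meant has the colours described above.

How it is judged:
On the way, in this order (a step that is already met when the one before it is completed fails the run):
1. the drift's tip has gone through the hole in the cap, at least 15 mm below the cap's top (z of drift_tip in the frame of stand below 0.113 m and horizontal distance between drift_tip and stand below 0.012 m), for 0.1 s.
2. the drift's shoulder sits pressed on the cap with more than 3 N and the plug is out below the pipe (z of drift_tip in the frame of stand below 0.058 m and horizontal distance between drift_tip and stand below 0.012 m and contact force between drift and stand above 3 N and z of plug_center in the frame of stand below 0.045 m), for 0.2 s.
At the end, for the whole second after the job is handed in: The plug lies at rest in the dish (its centre within 55 mm of the dish's axis and less than 30 mm above its underside), the dish is under the pipe within 25 mm, and the drift stands released in its holder, upright within 0.1 rad, shoulder within 4 mm of the block's top (horizontal distance between plug_center and dish below 0.055 m and z of plug_center in the frame of dish below 0.03 m and horizontal distance between dish and stand below 0.025 m and linear speed of plug below 0.05 m/s and horizontal distance between drift_tip and holder below 0.012 m and z of drift_tip in the frame of holder below 0.012 m and angle between drift's own z axis and vertical below 0.1 rad and linear speed of drift below 0.02 m/s); the robot touches nothing.
It fails at once if the drift is pressed on the stand or its cap with more than 25 N (contact force between drift and stand above 25 N).
It fails at once if the drift is pressed on the plug with more than 25 N (contact force between drift and plug above 25 N).
It fails at once if a robot part pushes the stand with more than 25 N (contact force between the arm and stand above 25 N).
It fails at once if a bystander is moved more than 30 mm (distance of any of hardener, tape_measure, tape_roll from where it was at the start of the episode above 0.03 m).
It also fails if it takes over 67 s, if anything falls off the work surface, if the arm or the gripper's body presses on something with over 40 N, if the wrist force passes 120 N, or if a joint passes its speed limit or range.

## Working session

There is one attempt and no reset: what is moved stays moved. The work goes in short steps, each a Python script; the robot and the scene stay as the last script left them, time stands still between calls to the robot, and variables do not carry over. Pictures are saved under pics/ and viewed, at most 10 in all, crops included, and the job is handed in when it is done.

```bash
ls; mkdir -p pics
python3 - <<'E'
from bench import *
import cv2, numpy as np, pickle
d={}
for n in("side","top"):
    i=get_image(n); d[n]=i
    cv2.imwrite(f"pics/{n}0.png",i["frame"]); print(n,i["camera_matrix"].tolist(),np.round(i["view"],4).tolist(),(i["depth"]>0).mean(), [k for k in i])
pickle.dump(d,open("d0.pkl","wb"))
s=state();print(s)
E
```

```text
pics
side [[436.5864307831473, 0.0, 319.78643233284555], [0.0, 436.5864307831473, 197.65246549711884], [0.0, 0.0, 1.0]] [[-0.9355, -0.3531, -0.0153, 0.5557], [0.1918, -0.5435, 0.8172, -0.2349], [-0.2968, 0.7615, 0.5762, -0.7783], [0.0, 0.0, 0.0, 1.0]] 0.99577734375 ['frame', 'depth', 'camera_matrix', 'view']
top [[446.7025537643592, 0.0, 316.74665553929367], [0.0, 446.7025537643592, 198.35811561312997], [0.0, 0.0, 1.0]] [[0.0384, -0.9992, -0.0048, -0.0596], [0.9764, 0.0365, 0.2127, -0.6266], [-0.2124, -0.0129, 0.9771, -1.098], [0.0, 0.0, 0.0, 1.0]] 0.99590625 ['frame', 'depth', 'camera_matrix', 'view']
{'time': 0.1, 'joint_pos': array([ 1.18630727e+00,  9.17725648e-02,  1.23176969e+00, -1.92115568e-05,
        1.81976628e+00, -5.66968056e-02]), 'dq': array([ 7.92490919e-04, -3.94191338e-04, -3.57587605e-03, -5.33230369e-05,
       -1.68838148e-04, -1.14932316e-03]), 'joint_torque': array([ 2.73365644e-03, -4.47856593e+01, -4.07569706e+01,  7.00824196e-02,
        2.84627621e-02, -6.87974443e-05]), 'ee_pos': array([0.19308618, 0.56782418, 0.22962413]), 'ee_rot': array([-1.78638530e-04,  1.63165617e-01,  9.86598320e-01, -8.39188599e-04]), 'ft_force': array([-0.29662594,  0.8894278 , -0.15423293]), 'moment': array([-0.04071705,  0.01837384, -0.01323576]), 'finger_force': 0.0, 'finger_gap': 0.08766729205752334}
```

View pics/side0.png

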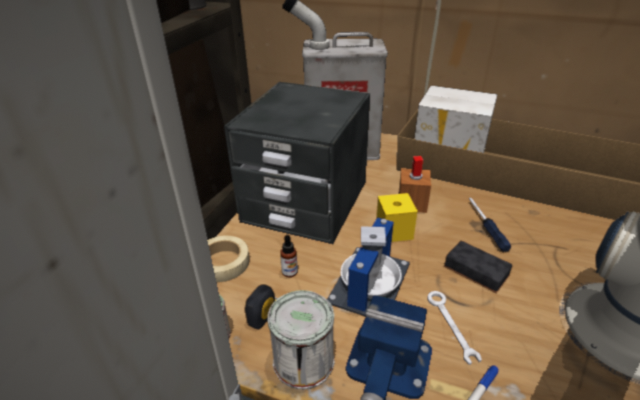

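View pics/top0.png

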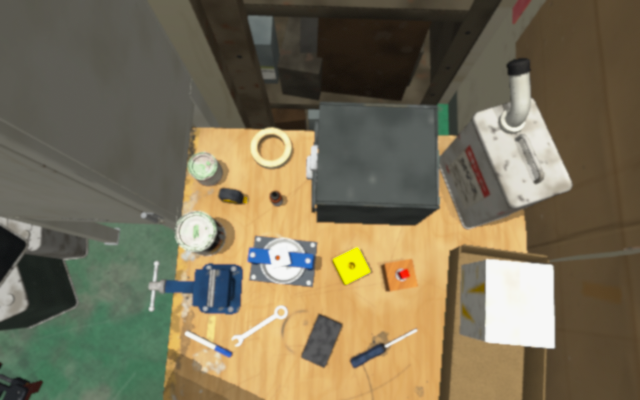

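```bash
cat > h.py <<'E'
import numpy as np, cv2
def cast(i,uv,z):
    K,V=i["camera_matrix"],np.array(i["view"]); R,t=V[:3,:3],V[:3,3]
    uv=np.atleast_2d(np.float64(uv))
    d=np.c_[(uv[:,0]-K[0,2])/K[0,0],-(uv[:,1]-K[1,2])/K[1,1],-np.ones(len(uv))]@R
    o=-R.T@t
    return o+d*((z-o[2])/d[:,2])[:,None]
def cloud(i):
    K,V=i["camera_matrix"],np.array(i["view"]); D=i["depth"].astype(float)
    v,u=np.mgrid[:D.shape[0],:D.shape[1]]
    P=np.stack([(u-K[0,2])/K[0,0]*D,-(v-K[1,2])/K[1,1]*D,-D],-1)
    return (P-V[:3,3])@V[:3,:3]
def proj(i,p):
    V=np.array(i["view"]);c=V[:3,:3]@np.array(p)+V[:3,3];K=i["camera_matrix"]
    return K[0,0]*c[0]/-c[2]+K[0,2], K[1,1]*-c[1]/-c[2]+K[1,2]
E
python3 - <<'E'
import pickle; from h import *
d=pickle.load(open("d0.pkl","rb"))
a=cv2.resize(d["top"]["frame"][225:300,240:440],None,fx=4,fy=4,interpolation=cv2.INTER_CUBIC)
b=cv2.resize(d["side"]["frame"][150:315,320:520],None,fx=1.8,fy=1.8,interpolation=cv2.INTER_CUBIC)
c=np.zeros((a.shape[0]+b.shape[0],800,3),np.uint8);c[:a.shape[0]]=a;c[a.shape[0]:,:b.shape[1]]=b
cv2.imwrite("pics/crop1.png",c[:600])
for n in d:
    f=d[n]["frame"];hsv=cv2.cvtColor(f,cv2.COLOR_BGR2HSV);P=cloud(d[n])
    red=cv2.inRange(hsv,(0,180,120),(6,255,255))|cv2.inRange(hsv,(174,180,120),(180,255,255))
    blue=cv2.inRange(hsv,(105,130,60),(125,255,255))
    yel=cv2.inRange(hsv,(25,150,120),(33,255,255))
    wood=cv2.inRange(hsv,(6,150,100),(13,255,255))
    for k,m in dict(red=red,blue=blue,yel=yel,wood=wood).items():
        N,L,S,C=cv2.connectedComponentsWithStats(m)
        for j in range(1,N):
            if S[j,4]>25:
                q=P[L==j]; z=np.percentile(q[:,2],97); t=q[abs(q[:,2]-z)<.006]
                print(n,k,S[j].tolist(),C[j].round(1),"ztop",z.round(3),"mean",t.mean(0).round(4),"rng",np.ptp(t,axis=0).round(3))
E
```

```text
side red [413, 156, 10, 20, 135] [417.8 164.6] ztop 0.133 mean [ 0.4406 -0.249   0.1308] rng [0.023 0.022 0.007]
side blue [374, 218, 19, 37, 218] [385.6 234. ] ztop 0.107 mean [ 0.461  -0.0109  0.1056] rng [0.033 0.046 0.005]
side blue [347, 248, 31, 63, 1113] [360.  278.7] ztop 0.107 mean [0.4705 0.0998 0.1052] rng [0.037 0.064 0.007]
side blue [371, 297, 55, 25, 654] [399.3 308.6] ztop 0.109 mean [0.3876 0.188  0.1077] rng [0.085 0.03  0.006]
side blue [347, 318, 84, 80, 3420] [389.9 359.9] ztop 0.109 mean [0.3886 0.2406 0.1073] rng [0.087 0.037 0.007]
side blue [480, 366, 18, 22, 180] [489.  376.1] ztop 0.016 mean [0.2342 0.192  0.0136] rng [0.025 0.042 0.008]
side yel [379, 194, 38, 21, 571] [396.6 203.9] ztop 0.082 mean [ 0.4588 -0.1255  0.0796] rng [0.089 0.092 0.006]
side wood [401, 168, 30, 44, 581] [417.3 185.2] ztop 0.081 mean [ 0.4403 -0.2439  0.0795] rng [0.08  0.086 0.007]
top red [399, 270, 10, 8, 63] [403.9 273.7] ztop 0.136 mean [ 0.4392 -0.2499  0.1324] rng [0.017 0.019 0.006]
top blue [249, 248, 21, 16, 238] [259.5 255.9] ztop 0.11 mean [0.4703 0.0983 0.1065] rng [0.035 0.05  0.008]
top blue [290, 253, 24, 17, 279] [301.5 259.8] ztop 0.111 mean [ 0.4646 -0.0037  0.107 ] rng [0.036 0.055 0.007]
top blue [208, 266, 33, 47, 833] [225.9 289.5] ztop 0.111 mean [0.3871 0.1844 0.1083] rng [0.088 0.03  0.011]
top blue [166, 268, 42, 41, 699] [192.4 287.3] ztop 0.112 mean [0.389 0.236 0.109] rng [0.085 0.034 0.009]
top blue [216, 347, 15, 9, 62] [222.9 350.9] ztop 0.019 mean [0.2347 0.1898 0.0157] rng [0.019 0.038 0.006]
top yel [333, 247, 38, 38, 899] [351.  265.5] ztop 0.084 mean [ 0.4582 -0.1282  0.0807] rng [0.093 0.091 0.009]
top wood [403, 268, 8, 11, 33] [407.6 272.2] ztop 0.131 mean [ 0.4413 -0.2592  0.1302] rng [0.019 0.01  0.006]
```

View pics/crop1.png

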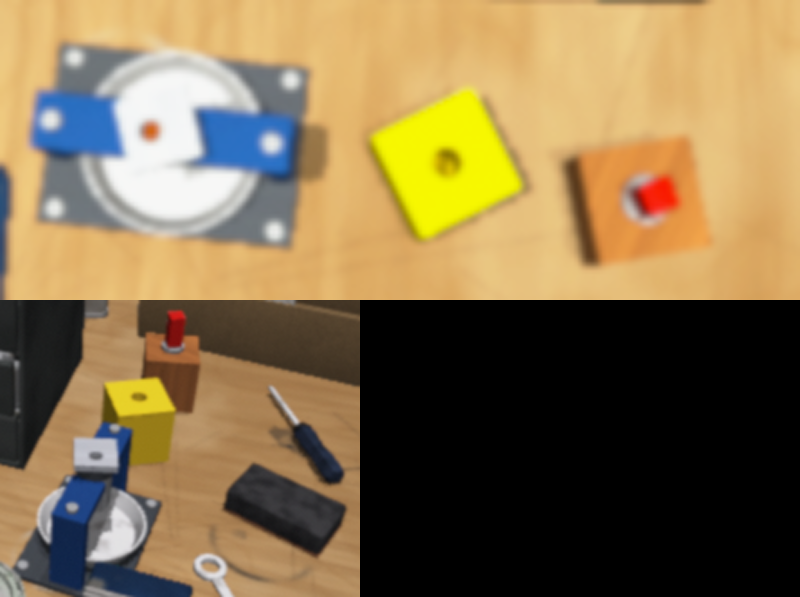

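Candidates shaped like the holder are the yellow block at top (352,266) / side (396,210), which is empty, and the brown wooden block at top (403,275) / side (415,188). The brown block is the one meant: it's wood-coloured and the red-handled drift stands in it. The cap hole shows as an orange spot at top (277.5,257.7).

Run:
```python
import pickle; from h import *
d=pickle.load(open("d0.pkl","rb"))
for n in d:
    i=d[n];P=cloud(i);f=i["frame"];hsv=cv2.cvtColor(f,cv2.COLOR_BGR2HSV)
    def region(c,r,z0,z1): return (np.hypot(P[...,0]-c[0],P[...,1]-c[1])<r)&(P[...,2]>z0)&(P[...,2]<z1)
    for k,c,r,z0,z1,z in(("cap",(.467,.045),.06,.12,.136,.128),("handle",(.44,-.25),.04,.124,.142,.132),("block",(.44,-.245),.07,.073,.087,.08),("dish",(.467,.045),.08,.012,.034,.025)):
        m=region(c,r,z0,z1); v,u=np.nonzero(m)
        X=cast(i,np.c_[u,v],z)[:,:2].astype(np.float32)*1000
        R=cv2.minAreaRect(X)
        print(n,k,m.sum(),"mean",X.mean(0).round(1),"rect",np.round(R[0],1),np.round(R[1],1),round(R[2],1),"z",P[m][:,2].mean().round(4))
    # hole
    m=region((.467,.045),.035,.09,.2)
    w=hsv[...,1].astype(float); 
    mo=cv2.inRange(hsv,(3,90,60),(22,255,255))>0
    sub=np.zeros_like(mo); u,v=map(int,proj(i,(.467,.047,.128))); sub[v-12:v+13,u-14:u+15]=1
    v,u=np.nonzero(mo&sub)
    if len(u): 
        wt=w[v,u]; print(n,"hole px",len(u),np.average(u,weights=wt),np.average(v,weights=wt),cast(i,(np.average(u,weights=wt),np.average(v,weights=wt)),.128)[0])
# base-plate posts bolts skip; tall obstacles near holder and stand
P=cloud(d["top"]).reshape(-1,3)
for c in((.44,-.248),(.467,.046)):
    q=P[(P[:,2]>.14)&(P[:,2]<.6)]; r=np.hypot(q[:,0]-c[0],q[:,1]-c[1]); j=np.argsort(r)[:3]; print(c,q[j],r[j])
```

```text
side cap 426 mean [468.4  53.2] rect [468.5  53.3] [43.1 52.3] 14.8 z 0.1268
side handle 62 mean [ 440.8 -244.3] rect [ 440.1 -243.2] [20.7 32.4] 10.8 z 0.1299
side block 448 mean [ 439.6 -241.9] rect [ 440.4 -245.7] [70.  80.4] 9.9 z 0.0796
side dish 933 mean [455.9  43.3] rect [464.6  37.6] [134.2 123.5] 53.7 z 0.0199
side hole px 71 365.4287298262905 224.03535789084637 [0.48956493 0.02538673 0.128     ]
top cap 319 mean [467.9  48.3] rect [467.9  48.6] [44.3 44. ] 16.1 z 0.1281
top handle 75 mean [ 439.4 -250.5] rect [ 439.4 -250.6] [19.6 20.4] 27.2 z 0.1311
top block 701 mean [ 439.5 -250.3] rect [ 439.7 -250.9] [69.9 71.5] 12.0 z 0.0805
top dish 766 mean [463.5  47.5] rect [467.2  42.8] [152.5 118.8] 79.6 z 0.0199
top hole px 13 277.328165374677 257.3529715762274 [0.46681091 0.05247819 0.128     ]
(0.44, -0.248) [[ 0.57451172 -0.24672885  0.166391  ]
 [ 0.57527401 -0.24304525  0.14773972]
 [ 0.5753736  -0.24775801  0.14817928]] [0.13451773 0.13536472 0.13537381]
(0.467, 0.046) [[ 0.57525656 -0.03636197  0.14542379]
 [ 0.57534292 -0.03652379  0.17107101]
 [ 0.57527442 -0.03668917  0.19633743]] [0.13602565 0.13619238 0.1362382 ]
```

```bash
cat >> h.py <<'E'
from scipy.spatial.transform import Rotation as Ro
def down(yaw): # tool y at world angle yaw, z down
    y=np.array([np.cos(yaw),np.sin(yaw),0]);z=np.array([0,0,-1.]);x=np.cross(y,z)
    q=Ro.from_matrix(np.c_[x,y,z]).as_quat(); return [float(v) for v in (q[3],q[0],q[1],q[2])]
E
python3 - <<'E'
from bench import *; from h import *
import json
best=None
for k in range(4):
    yaw=np.radians(20)+k*np.pi/2
    a=[inverse_kinematics(p,down(yaw)) for p in((.4394,-.2505,.102),(.4394,-.2505,.27),(.467,.0525,.25),(.467,.0525,.145))]
    if any(x is None for x in a): continue
    s=max(abs(x[5]) for x in a); print(k,s)
    if best is None or s<best[0]: best=(s,yaw)
yaw=best[1]; q=down(yaw); json.dump(yaw,open("yaw.json","w")); print(np.degrees(yaw))
move_to((.4394,-.2505,.25),q); move_l((.4394,-.2505,.155),.25); 
i=get_image("top"); cv2.imwrite("pics/pre.png",cv2.resize(i["frame"][220:320,340:480],None,fx=5,fy=5)); 
s=state(); print(s["time"],s["ee_pos"],s["ft_force"])
i=get_image("side"); cv2.imwrite("pics/pre_s.png",cv2.resize(i["frame"][100:230,350:480],None,fx=4.5,fy=4.5))
E
```

```text
0 0.9344789447717927
1 2.5052752715666893
3 1.2612674827811716
20.0
3.6833 [ 0.44014892 -0.25072566  0.15711985] [-1.53657686 -0.79016822  1.16004685]
```

View pics/pre_s.png

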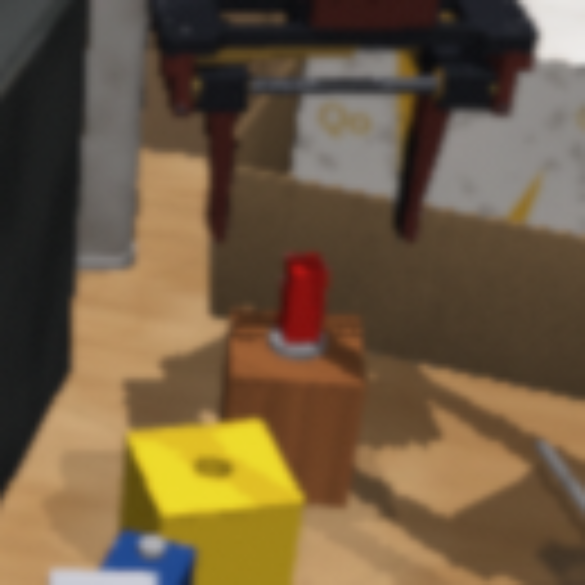

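The open fingers (crop (220,235) and (405,235)) straddle the red handle (303,300) over the wooden block, so I'll grasp it.

Run:
```python
from bench import *; from h import *
import json,pickle
q=down(json.load(open("yaw.json")))
move_l((.4394,-.2505,.102),.1); s0=state()
close(); s=state(); print(s["time"],s["ee_pos"],s["finger_gap"],s["finger_force"],s["ft_force"].round(2))
move_l((.4394,-.2505,.25),.15); s=state(); print(s["finger_gap"],s["ft_force"].round(2))
move_to((.467,.0525,.255),q); hold(.3); s=state(); print(s["time"],s["ee_pos"],s["ee_rot"].round(4),s["ft_force"].round(2),s["moment"].round(2))
d={n:get_image(n) for n in("side","top")}; d["s"]=s; pickle.dump(d,open("d1.pkl","wb"))
cv2.imwrite("pics/g.png",np.hstack([cv2.resize(d["side"]["frame"][150:300,310:450],(560,600),interpolation=cv2.INTER_CUBIC),cv2.resize(d["top"]["frame"][200:300,257:297],(240,600),interpolation=cv2.INTER_CUBIC)]))
```

```text
5.4667 [ 0.43935185 -0.25049773  0.10197985] 0.01963998687428858 29.980633556842804 [-0.51  0.39 -0.05]
0.02002593907933234 [-0.56  0.36 -2.02]
8.0667 [0.46713943 0.05172318 0.25493337] [-0.000e+00  5.742e-01  8.187e-01 -1.000e-04] [ 0.28 -0.12 -1.81] [-0.11  0.03 -0.03]
```

View pics/g.png

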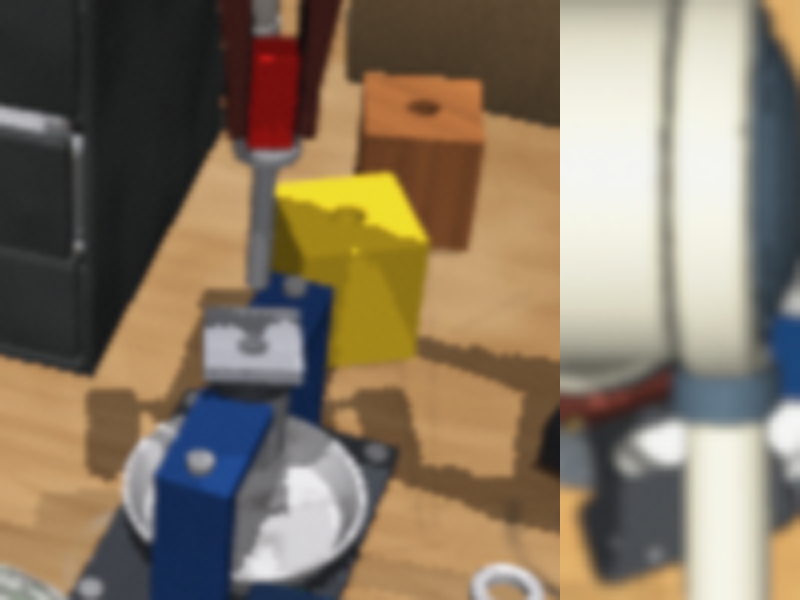

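Run:
```python
from h import *; import pickle
d0=pickle.load(open("d0.pkl","rb")); d=pickle.load(open("d1.pkl","rb")); i=d["side"]; s=d["s"]
# hole in side view before (d0): darkest pixels in cap top face
i0=d0["side"]; u,v=proj(i0,(.468,.0485,.128)); print("cap centre px",u,v)
g=cv2.cvtColor(i0["frame"],cv2.COLOR_BGR2GRAY).astype(float)
c=g[int(v)-6:int(v)+7,int(u)-10:int(u)+11]; print(c.astype(int)); print(int(u)-10,int(v)-6)
g=cv2.cvtColor(i["frame"],cv2.COLOR_BGR2GRAY)
u,v=proj(i,(.467,.052,.161)); print("tip exp",u,v); print(g[208:226,366:384], "origin 366,208")
t=d0["top"];g=cv2.cvtColor(t["frame"],cv2.COLOR_BGR2GRAY);print("top sat 268..294 x 248..268");print(cv2.cvtColor(t["frame"],cv2.COLOR_BGR2HSV)[248:268,268:294,1])
```

```text
cap centre px 373.2901481816069 233.85983670305706
[[188 189 189 188 187 187 186 186 182 177 174 172 171 169 170 170 170 171
  168 160 148]
 [194 194 195 195 194 194 194 194 194 193 193 194 194 193 193 193 193 193
  193 188 179]
 [192 192 192 191 193 193 193 193 193 193 193 194 194 195 194 195 194 195
  195 195 186]
 [191 191 191 192 191 192 193 193 193 194 193 194 194 194 194 193 194 194
  195 194 187]
 [191 191 191 190 191 191 192 192 192 192 192 193 194 193 193 194 194 194
  194 195 189]
 [192 192 192 191 192 192 192 193 193 193 193 193 193 194 194 194 194 194
  194 194 190]
 [194 194 194 194 194 193 192 189 187 188 187 188 190 194 196 196 197 196
  196 196 193]
 [197 197 196 196 196 193 184 168 156 151 152 155 165 181 192 197 198 197
  197 197 196]
 [198 199 198 198 198 190 166 136 120 118 119 119 128 154 183 196 199 199
  199 199 198]
 [199 199 199 199 199 191 159 122 108 108 107 105 107 134 175 197 201 202
  202 202 201]
 [196 196 196 197 196 191 167 134 113 104 101 102 112 144 179 195 200 200
  200 200 200]
 [194 194 194 195 195 193 184 165 148 135 130 135 146 169 189 195 196 
[... 3034 characters left out ...]
 1   1   1
    1   1   2   7  36 113 183 198]
 [179 161  97  30   7   3   2   1   1   1   1   1   1   1   1   1   1   2
    2   1   2   7  32 100 179 197]
 [113 114  83  34   8   2   1   1   2   1   1   1   1   1   1   1   2   1
    2   2   4  13  44 113 180 197]
 [ 31  34  31  12   4   2   1   1   2   1   1   1   1   0   1   2   2   2
    4  10  24  48  91 151 186 194]
 [  2   3   2   1   2   1   1   2   1   1   1   1   1   1   1   1   2   4
   11  25  53  90 124 146 157 164]
 [  1   1   1   0   1   1   1   1   1   1   1   1   1   2   1   1   2   3
    4  14  30  48  59  65  73  85]
 [  1   1   1   0   1   1   1   1   2   1   1   1   1   1   1   2   1   2
    4   4   3   4   8   9  12  17]]
```

Run:
```python
from h import *; import pickle
d0=pickle.load(open("d0.pkl","rb"))
f=d0["side"]["frame"];g=cv2.cvtColor(f,cv2.COLOR_BGR2GRAY).astype(float)
w=np.clip(185-g[232:242,366:381],0,80);v,u=np.mgrid[232:242,366:381]
p=((w*u).sum()/w.sum(),(w*v).sum()/w.sum());print(p,cast(d0["side"],p,.128)[0])
f=cv2.cvtColor(d0["top"]["frame"],cv2.COLOR_BGR2HSV)[...,1].astype(float)
w=np.clip(f[252:264,273:283],0,150);v,u=np.mgrid[252:264,273:283]
p=((w*u).sum()/w.sum(),(w*v).sum()/w.sum());print(p,cast(d0["top"],p,.128)[0])
# cap quad in side: bright top-face corners via depth-limited mask of luminance
for n in("side","top"):
  i=d0[n];P=cloud(i);gg=cv2.cvtColor(i["frame"],cv2.COLOR_BGR2GRAY)
  m=((np.hypot(P[...,0]-.468,P[...,1]-.0485)<.05)&(P[...,2]>.123)&(P[...,2]<.134)).astype(np.uint8)
  M=cv2.moments(cv2.convexHull(np.argwhere(m)[:,::-1].astype(np.int32)));c=(M["m10"]/M["m00"],M["m01"]/M["m00"]);print(n,c,cast(i,c,.128)[0])
```

```text
(np.float64(372.7344228804903), np.float64(236.25944841675178)) [0.46718718 0.05546643 0.128     ]
(np.float64(277.3156146179402), np.float64(257.33259505352527)) [0.46685838 0.0525111  0.128     ]
side (372.4871144909167, 235.0747782002535) [0.46848919 0.05236104 0.128     ]
top (278.9609022556391, 257.02556390977446) [0.46774129 0.04860268 0.128     ]
```

```bash
cat >> h.py <<'E'
def guarded(b,x,y,z0,z1,step,fmax,F0,speed=.02,verbose=False,side=1e9):
    """straight down in steps until the outside force reaches fmax; returns z, dF, reached"""
    z=z0
    while z>z1+1e-9:
        z=max(z-step,z1); b.move_l((x,y,z),speed); s=b.state(); dF=s["ft_force"]-F0
        if verbose: print(round(s["time"],2),round(z,4),s["ee_pos"].round(4),dF.round(1))
        if dF[2]>fmax or np.hypot(*dF[:2])>side: return z,dF,False
    return z,dF,True
E
python3 - <<'E'
import bench as b; from h import *; import json
x,y=.467,.0535
b.move_l((x,y,.232),.1); b.hold(.3); s=b.state(); F0=s["ft_force"]; print(s["time"],s["ee_pos"],F0)
print(guarded(b,x,y,.228,.212,.0007,4,F0,verbose=True,side=5))
json.dump(F0.tolist(),open("F0.json","w"))
E
```

```text
8.85 [0.46718405 0.05350374 0.2326037 ] [ 0.17844057  0.98905707 -2.30516492]
9.23 0.2273 [0.4669 0.0535 0.227 ] [-0.5 -1.2  0.6]
9.48 0.2266 [0.467  0.0535 0.2266] [ 1.2 -2.1  0.8]
9.73 0.2259 [0.467  0.0535 0.2259] [ 0.1 -0.2  0.2]
9.98 0.2252 [0.467  0.0535 0.2251] [ 0.2 -0.9  0.4]
10.23 0.2245 [0.467  0.0535 0.2244] [-0.3 -0.9  0.3]
10.48 0.2238 [0.467  0.0535 0.2237] [-0.5 -1.3 -0.4]
10.73 0.2231 [0.467  0.0535 0.223 ] [-0.7 -0.9  1.6]
10.98 0.2224 [0.467  0.0535 0.2223] [-0.5 -1.1  1.1]
11.23 0.2217 [0.467  0.0535 0.2216] [ 0.1 -1.2  0.3]
11.48 0.221 [0.467  0.0535 0.2209] [-0.5 -0.8  0.6]
11.73 0.2203 [0.467  0.0535 0.2202] [ 0.4 -0.7  0.9]
11.98 0.2196 [0.467  0.0535 0.2195] [-0.4 -0.2  0.1]
12.23 0.2189 [0.467  0.0535 0.2188] [-0.4 -0.9 -0.3]
12.48 0.2182 [0.467  0.0535 0.2182] [ 0.2 -1.2  0.8]
12.73 0.2175 [0.467  0.0535 0.2175] [-0.1 -0.9  0.2]
12.98 0.2168 [0.467  0.0535 0.2167] [-0.4 -0.9  0.8]
13.23 0.2161 [0.467  0.0535 0.216 ] [ 0.4 -1.4  0.2]
13.48 0.2154 [0.467  0.0535 0.2153] [-0.2 -0.5  0.6]
13.73 0.2147 [0.467  0.0535 0.2146] [-0.6 -0.7  0.4]
13.98 0.214 [0.467  0.0535 0.2139] [-1.2 -0.6 -0.1]
14.23 0.2133 [0.467  0.0535 0.2132] [-0.4 -0.8  0.3]
14.48 0.2126 [0.467  0.0535 0.2125] [ 0.3 -1.1 -0.1]
14.73 0.212 [0.467  0.0535 0.212 ] [ 0.2 -1.7  0.2]
(0.212, array([ 0.21314884, -1.68947922,  0.16760123]), True)
```

Run:
```python
import bench as b; from h import *; import json
F0=np.array(json.load(open("F0.json")))
print(guarded(b,.467,.0535,.212,.156,.002,19,F0,verbose=True,side=8))
```

```text
14.98 0.21 [0.4669 0.0535 0.2098] [-0.1 -1.5  0.9]
15.23 0.208 [0.4669 0.0535 0.2078] [-0.5 -0.4  0.5]
15.48 0.206 [0.4669 0.0535 0.2058] [ 0.  -1.1  0.4]
15.73 0.204 [0.4669 0.0535 0.2038] [-0.7 -0.3 -0.2]
15.98 0.202 [0.4669 0.0535 0.2018] [-0.2 -1.8 -0.8]
16.23 0.2 [0.4669 0.0535 0.1998] [ 0.1 -1.2  0.7]
16.48 0.198 [0.4669 0.0535 0.1978] [-1.1 -0.8  0.6]
16.73 0.196 [0.4669 0.0535 0.1958] [-0.8 -1.   0.2]
16.98 0.194 [0.4669 0.0535 0.1938] [-1.2 -1.5  1. ]
17.23 0.192 [0.4669 0.0535 0.1918] [-0.6 -1.   0.6]
17.48 0.19 [0.4669 0.0535 0.1898] [-1.  -0.4  1.3]
17.73 0.188 [0.4669 0.0535 0.1878] [-0.  -1.3  0.7]
17.98 0.186 [0.4669 0.0535 0.1858] [ 0.1 -0.5  0.7]
18.23 0.184 [0.4669 0.0535 0.1838] [ 0.6 -0.3  0.5]
18.48 0.182 [0.4669 0.0535 0.1818] [ 0.1 -2.3  1.5]
18.73 0.18 [0.4669 0.0535 0.1798] [-0.1 -1.4  0. ]
18.98 0.178 [0.4671 0.0535 0.1781] [ 1.  -1.9  0.2]
19.23 0.176 [0.4673 0.0535 0.1772] [-1.  -0.8  7.5]
19.48 0.174 [0.4675 0.0536 0.1756] [-2.  -0.5 10.2]
19.73 0.172 [0.4675 0.0535 0.1737] [-1.  -1.1  9.6]
19.98 0.17 [0.4675 0.0536 0.1717] [-1.7 -0.7 10.6]
20.23 0.168 [0.4675 0.0535 0.1696] [-1.6 -1.   9.5]
20.48 0.166 [0.4675 0.0536 0.1676] [-0.8 -0.6  9.4]
20.73 0.164 [0.4675 0.0535 0.1655] [-1.9 -0.9  9.5]
20.98 0.162 [0.4675 0.0535 0.1634] [-1.9  0.3  8. ]
21.23 0.16 [0.4674 0.0536 0.1613] [-0.9 -0.7  7.9]
21.48 0.158 [0.4669 0.0539 0.1583] [-1.2  1.8  6. ]
21.73 0.156 [0.4667 0.0533 0.1548] [ 0.1 -0.7  1.6]
(0.156, array([ 0.14214313, -0.68682013,  1.61684333]), True)
```

Run:
```python
import bench as b; from h import *; import json,pickle
F0=np.array(json.load(open("F0.json")))
print(guarded(b,.467,.0535,.1555,.143,.0008,9,F0,verbose=True,side=8))
b.hold(.5); s=b.state(); print(s["time"],s["ee_pos"],s["ft_force"]-F0)
d={n:b.get_image(n) for n in("side","top")}; pickle.dump(d,open("d2.pkl","wb"))
cv2.imwrite("pics/press.png",cv2.resize(d["side"]["frame"][170:320,310:450],(560,600),interpolation=cv2.INTER_CUBIC))
```

```text
21.98 0.1547 [0.4669 0.0534 0.1542] [-0.2 -0.9  0.6]
22.23 0.1539 [0.467  0.0535 0.1538] [-0.2 -0.3  0.7]
22.48 0.1531 [0.467  0.0535 0.1531] [-1.  -1.3  0.5]
22.73 0.1523 [0.4669 0.0535 0.1522] [-0.4 -1.   0.5]
22.98 0.1515 [0.467  0.0535 0.1514] [-0.7 -1.4  0.5]
23.23 0.1507 [0.467  0.0535 0.1506] [ 0.3 -0.9  0.4]
23.48 0.1499 [0.467  0.0535 0.1499] [-0.1 -0.9  0.3]
23.73 0.1491 [0.467  0.0535 0.1494] [ 0.1 -1.2  3.1]
23.98 0.1483 [0.4671 0.0535 0.1489] [-2.5 -0.8  5.4]
24.23 0.1475 [0.4671 0.0535 0.1484] [-2.3 -1.2  8.1]
24.48 0.1467 [0.4671 0.0535 0.148 ] [-4.  -0.8  9.4]
(0.14670000000000005, array([-3.96977703, -0.83223742,  9.35122225]), False)
24.9833 [0.46706978 0.05350908 0.14798724] [-3.99278684e+00  7.94171919e-03  1.07379754e+01]
```

View pics/press.png

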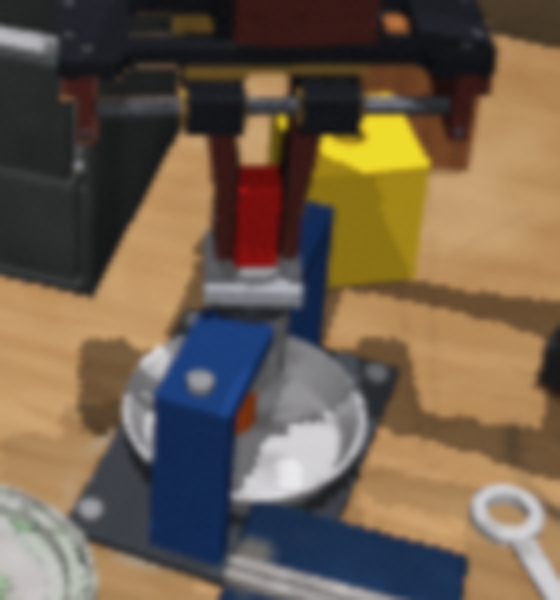

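The orange plug lies in the dish (crop (245,410)). The shoulder sits on the cap (crop (255,275)) at about 10 N. Next I withdraw the drift and return it to the holder.

Run:
```python
import bench as b; from h import *; import json,pickle
q=down(json.load(open("yaw.json"))); F0=np.array(json.load(open("F0.json")))
b.move_l((.467,.0535,.16),.03); b.move_l((.467,.0535,.255),.08); s=b.state(); print(s["time"],s["ee_pos"],s["ft_force"]-F0)
x,y=.4396,-.2507
b.move_to((x,y,.25),q); b.move_l((x,y,.19),.15); b.hold(.3); s=b.state(); print(s["time"],s["ee_pos"],s["ft_force"]-F0); F0=s["ft_force"]
r=guarded(b,x,y,.184,.106,.004,5,F0,speed=.05,side=6); print(r,b.state()["time"])
if r[2]:
    r=guarded(b,x,y,.106,.099,.0007,3,F0,side=6,verbose=True); print(r)
```

```text
27.0167 [0.46681156 0.05347686 0.25425307] [-0.96483203 -0.74542189  0.28838154]
29.0333 [ 0.43994448 -0.25088144  0.19104844] [ 0.25770794 -1.16419072  1.0621562 ]
(0.106, array([ 0.64633224, -0.09421092,  0.05461359]), True) 34.1333
34.38 0.1053 [ 0.4396 -0.2507  0.1053] [-1.1  0.5 -0.1]
34.63 0.1046 [ 0.4396 -0.2507  0.1045] [-0.6 -0.1  0.4]
34.88 0.1039 [ 0.4396 -0.2507  0.1038] [ 0.5 -0.2 -0.2]
35.13 0.1032 [ 0.4396 -0.2507  0.1031] [-0.7  0.4 -0.3]
35.38 0.1025 [ 0.4396 -0.2507  0.1024] [ 0.6  0.1 -0.9]
35.63 0.1018 [ 0.4397 -0.2508  0.102 ] [-0.2 -0.8  0.8]
35.88 0.1011 [ 0.4397 -0.2508  0.1019] [-2.7  1.6  6.6]
(0.10109999999999995, array([-2.696488  ,  1.61220791,  6.63426648]), False)
```

Run:
```python
import bench as b; from h import *; import pickle
b.move_l((.4396,-.2507,.1018),.02); b.gripper_open(); b.hold(.2); b.move_l((.4396,-.2507,.25),.12); b.move_l((.36,-.05,.3),.2); b.hold(.3)
s=b.state(); print(s["time"],s["ee_pos"],s["ft_force"],s["finger_gap"])
d={n:b.get_image(n) for n in("side","top")}
for n in d: 
    i=d[n];P=cloud(i);m=(np.hypot(P[...,0]-.44,P[...,1]+.25)<.03)&(P[...,2]>.122)&(P[...,2]<.142); print(n,m.sum(),P[m].mean(0) if m.any() else 0)
a=cv2.resize(d["side"]["frame"][140:310,310:450],(490,595),interpolation=cv2.INTER_CUBIC)
c=cv2.resize(d["top"]["frame"][220:310,380:426],(304,595),interpolation=cv2.INTER_CUBIC)
cv2.imwrite("pics/end.png",np.hstack([a,c]))
```

```text
40.4 [ 0.36008075 -0.05038928  0.29969962] [ 0.4018615  -0.24396656  0.43722347] 0.08821922777785164
side 70 [ 0.44137499 -0.24725795  0.12891095]
top 78 [ 0.44013077 -0.25082984  0.13185681]
```

View pics/end.png

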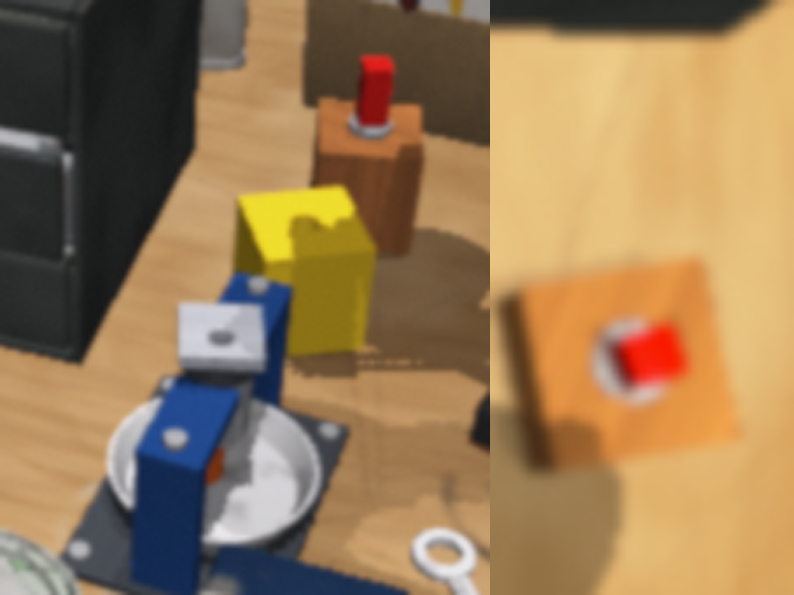

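The drift stands upright, shoulder on the wooden block (left crop (375,95), right crop (640,360)). The plug is in the centred dish (left crop (213,465)), and the gripper is clear.

```bash
python3 -c "
from bench import *
print(job_done())"
```

```text
the job is handed in; nothing more can be done
None
```

The job is handed in at about 40 s of the 67 s: the plug is in the dish under the pipe, the drift is back upright in its wooden holder, and measured pressing forces peaked near 11 N; no verdict was returned.

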